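# Set the portion stop and bring the cheese up to it

### The arm

A 6-joint arm with a two-finger parallel gripper is mounted at the origin on the work surface. World frame = base frame: x ahead of the robot, y to its left, z up, the work surface at z = 0. Lengths are in mm, angles in rad, forces in N, time in s.
With the tool pointing down it reaches from about 350 to 775 mm from the base axis. Payload 7.3 kg.
Tool frame: the origin (TCP) lies midway between the tips of the shut fingers; the grasp point (between the pads) lies 19 mm behind it; z points along the fingers, y is the line along which they close (so a half turn about z gives the same grasp; the last joint's range is limited). The gripper opens to 92 mm and grips with 3 to 60 N. Pads are 19 mm wide; open, the fingers measure 130 mm over their backs; the gripper's body (75 mm by 190 mm) begins 47 mm behind the grasp point.
Start: joints at [-1.438, 0.342, 1.524, -0, 1.275, -0.146], TCP at [144.503, -504.741, 226.741] pointing down, gripper open.
Joint ranges: [-2.53, 2.53], [-0.77, 2.02], [0.04, 2.7], [-1, 4.14], [0.28, 2.66], [-3.11, 3.11]. Speed limits (rad/s): [2.57, 2.57, 3.14, 3.14, 3.14, 3.14].

### API

Orientations are given as [roll, pitch, yaw] about the fixed x, y, z axes, in that order (R = Rz(yaw) Ry(pitch) Rx(roll)).
In Python, from plant import bot gives the robot as it stands.
- The arm moves only by the tool jog_arm, never from a script. Its arguments are lists of equal length, an entry for each row: "dp": the shift along the tool's x, y, z in m, a list of three; "twist": the turn about the tool's z in degrees. A call has 1 to 10 rows; each row shifts and turns the commanded pose from where the row before left it, along the tool's axes as they then stand; what a row does not reach is not made up. A row lasts 1/8 s, in which the tool goes at most 62.5 mm and 10.7 degrees, less where a joint would pass 70% of its speed; a pose out of reach is approached as far as the arm can. A call is refused whole if a number of a shift passes 0.0625 or a number of a turn 10.7, either way. A call with a gripper value outside its range is refused whole. "jaw" is the finger opening in m, from 0 to 0.0918, set as the call begins (left out, the last holds). The fingers move at their own pace and stop on an object; the grip force is fixed at half the most. Time passes only in rows, so rows that do not move let the fingers close. It gives the time, the measured TCP pose, the force, the opening and the grip force at its end, in the units of the state.
- bot.get_obs(): the state, without advancing time (a new reading comes with each control period).
- bot.capture(name): name is "side" or "top" or "wrist"; returns the picture (400x640x3 uint8, blue, green, red); there is no depth.
- bot.camera_params(name): a dict with "fx", "fy", "cx", "cy" (pixels), "R" (3x3) and "t" (3): a world point X has camera coordinates R X + t. Camera axes: x right, y down, z forward; pixel columns grow to the right and rows downward; lengths in mm; the calibration is good to about 2 mm. A picture is of the moment at which its call begins: read the wrist's pose just before it. camera_params takes no time and is no camera call; for the wrist camera it gives the pose at the moment of the call.
- bot.close_job(): hands the job in; it is judged then, once.
Trained networks look in the newest picture that a camera, given by its name, has taken for a name from the list of things; names that differ only in an ending like _2 or _b are one class to them, and where a whole thing is asked for, a point or a joint stands for the part that bears it (a point fixed in the world has none). Each returns a list of dicts, best first, with "confidence" (0 to 1); they miss things now and then, are a little off and sometimes report something else, mostly with a low value. They report only what shows in the picture. A call takes as long as a camera call. They do not tell look-alikes from the thing itself.
- bot.find_in(camera, label): "bbox" ([centre column, centre row, width, height] in pixels, round what is visible of it).
- bot.masks_of(camera, label): "pixels" (400x640 bool, what is visible of it) and "bbox" ([centre column, centre row, width, height] in pixels, round what is visible of it).
The state is a dict: "time": time; "joint_positions": joint angles; "dq": joint speeds; "tau": joint torques, N m; "tool_pos": TCP position; "tcp_rot": TCP orientation; "contact_force": force on the tool from outside, world axes, zero at the start; "moment": the same for the moment, N m; "grip_width": finger opening in mm; "finger_force": force on a finger pad.
Only numpy, scipy, OpenCV 4.12 (cv2) and the standard library are available. Lean on these libraries where they do the work, as an engineer would, in place of code of your own. Each camera call takes 0.05 s, during which the arm holds its last target. There are 200 camera calls.

### The job

On the cheese board, push the sliding stop along its rail towards the cheese until it clicks into the notch of the steel clip, and no further past it. Then push the block of cheese along the rail until its end sits flat against the stop, gently enough that the stop stays in its notch. Only push: do not lift or tip the cheese, and leave the other things where they are.

Things in the scene. Friction and masses are not known exactly. Their poses are not given: they have to be found in the camera images.
- board: Portioning board fixed on the table, place and yaw vary: pale wooden plate, x -150 to +110 mm, y -250 to +250 mm about the origin (on the table), top 20 mm up. Its +y points roughly to the robot's left, +x away from the robot. A thin dark line across it at y = -30 mm is the knife slot.
- rail (a point): Middle of the top of the board's aluminium rail, which runs along the board's y from end to end at board x 50 to 80 mm, top 50 mm above the table. Its near side wall (x = 50 mm) guides the cheese. Steel caps at its ends.
- stop (a joint): Travel of the stop along the rail (m): 0 at the parked end (plate's middle at board y = +200 mm), growing as it is pushed towards the board's -y, limit 0.23. It slides with about 1.2 N of friction plus slight drag, and stays where it is left.
- latch (a joint): Height of the sprung ball under the carriage (m): 0 on the open rail and in the notch, about 0.002 on the crest of a ridge. Its dark cap on top of the carriage (top 92 mm above the table) moves with it. The ball is in line with the plate's middle.
- stop_mid (a point): Middle of the stop's plate, on the board's x = 0 line, 50 mm above the table; axes as the board's. The stop slides only along y: an upright steel plate, 100 mm across (board x -50 to +50 mm), 10 mm thick along y, 23 to 78 mm above the table, on a black carriage (40 x 60 x 20 mm, centred on the plate in y, x 47 to 87 mm, top 77 mm up) that rides the rail.
- stop_push (a point): Middle of the plate's outer face (towards board +y, away from the cheese), 50 mm above the table: where to push the stop towards -y.
- stop_face (a point): Middle of the plate's inner face (towards board -y), 50 mm above the table: the face that the cheese comes up to; axes as the board's.
- notch (a point): The notch's middle, given on the board's x = 0 line, 50 mm above the table; axes as the board's. The stop is in it when the plate's middle has the same board y; play there about 0.5 mm each way. Pushing, the force rises to about 5 to 8 N from 15 mm before, dips as the ball drops in about 7 mm before, and rises as much again if pushed on over the second ridge.
- pin (a point): Top of the clip's thin upright steel pin (6 mm thick, 77 mm above the table), beyond the rail at board x = +100 mm, level with the notch's middle. The steel clip saddles the rail, at a different place along it each time, and bears two round ridges across the rail, about 10 mm wide, 3 mm high, crests 7.4 mm either side of the notch's middle.
- cheese: Loose block of firm yellow cheese with small holes, 70 mm wide (its x), 130 mm long (its y), 60 mm high, about 0.5 kg (varies). Origin at the centre of its underside, which lies on the board 20 mm above the table. It starts at the board's -y half, roughly parallel to the rail with a few mm between, short of the knife slot; pushing it takes some 2 to 7 N.
- cheese_front (a point): Centre of the cheese's +y end face, 30 mm above its underside: the end that must come against the stop.
- cheese_rear (a point): Centre of the cheese's -y end face, 30 mm above its underside: where to push it towards +y.
- offcut: Bystander: small loose piece of the same cheese, 45 x 60 x 40 mm, on the near edge of the board beside the stop's path. Origin under its centre.
- knife: Bystander: loose knife, 230 mm long, 34 mm wide, up to 16 mm high, along the board's near edge. Origin near mid-length, on its underside.
- weight: Bystander: small brass weight, 32 mm across, 48 mm high, on the table off the board's -y end. Origin under its centre.
- jar: Bystander: amber jar, 64 mm across, 85 mm high, beyond the board. Origin under its centre.
- pencup: Bystander: blue cup, 70 mm across, 90 mm high, beyond the board. Origin under its centre.
Not all that is in view belongs to the job. Leave any purple or red look-alike of the cheese alone.

How it is judged (in metres and radians):
On the way, in this order (a step that is already met when the one before it is completed fails the run):
1. the stop has been pushed into the notch (within 4 mm of its middle) (y of stop_mid in the frame of notch between -0.004 and 0.004 m), for 0.2 s.
2. the cheese's end is against the stop, with the stop still in the notch (all of step 1 and y of cheese_front in the frame of stop_face between -0.005 and 0.004 m and x of cheese in the frame of board above -0.035 m and angle between the y axis of cheese and the y axis of board, either way round below 0.12 rad and z of cheese in the frame of board below 0.024 m and angle between cheese's own z axis and vertical below 0.06 rad), for 0.2 s.
At the end, for the whole second after the job is handed in: The stop rests in the notch (plate middle within 4 mm of it along the rail). The cheese lies flat on the board within 50 mm of the rail, its end against the stop: middle within 5 mm of the stop face, within 0.12 rad of parallel to the rail. Both at rest (all of step 2 and linear speed of cheese below 0.01 m/s and velocity of joint stop between -0.01 and 0.01 m/s); the robot touches nothing.
It fails at once if the stop ran past the notch (more than 12 mm) (y of stop_mid in the frame of notch below -0.012 m).
It fails at once if the cheese was lifted off the board or tipped (z of cheese in the frame of board above 0.03 m or angle between cheese's own z axis and vertical above 0.25 rad).
It fails at once if one of the other things was moved more than 25 mm (distance of any of offcut, knife, weight, jar, pencup from where it was at the start of the episode above 0.025 m).
It also fails if it takes over 70 s, if anything falls off the work surface, if the arm or the gripper's body presses on something with over 40 N, if the wrist force passes 120 N, or if a joint passes its speed limit or range.

## Working session

There is one attempt and no reset: what is moved stays moved. The work goes in short steps, Python scripts to look and compute and a tool call to move; the robot and the scene stay as the last step left them, time stands still between calls to the robot, and variables do not carry over. Pictures are saved under pics/ and viewed, at most 12 in all, crops included, and the job is handed in when it is done.

Besides the shell and the picture viewer there is one more tool, called after ">>>" as name(argument=value, ...) on one line, values as JSON. jog_arm: Moves the arm, as the interface text tells. Its arguments: {"type":"object","properties":{"dp":{"type":"array"},"twist":{"type":"array"},"jaw":{"type":"number"}},"required":["dp","twist"]}

```bash
mkdir -p pics; ls
cat > h.py <<'E'
import numpy as np, cv2
from plant import bot
def ray(p,u,v):
    R=np.array(p["R"]);t=np.array(p["t"]).ravel()
    d=R.T@np.array([(u-p["cx"])/p["fx"],(v-p["cy"])/p["fy"],1.]); return -R.T@t,d
def at(p,u,v,z):
    o,d=ray(p,u,v); return o+d*(z-o[2])/d[2]
def proj(p,X):
    c=np.array(p["R"])@np.array(X,float)+np.array(p["t"]).ravel(); return [p["fx"]*c[0]/c[2]+p["cx"],p["fy"]*c[1]/c[2]+p["cy"]]
E
python3 - <<'E'
from h import *
for c in ("top","side"):
    im=bot.capture(c); cv2.imwrite(f"pics/{c}0.png",im)
    p=bot.camera_params(c); print(c,p["fx"],np.round(-np.array(p["R"]).T@np.array(p["t"]).ravel()))
    for l in ("board","stop","pin","cheese","offcut","knife","latch"):
        print(l,[(np.round(d["bbox"]).tolist(),round(d["confidence"],2)) for d in bot.find_in(c,l)][:4])
print(bot.get_obs())
E
```

```text
pics
top 415.86808884039 [357. -67. 955.]
board [([280.0, 191.0, 240.0, 153.0], 0.88)]
stop [([205.0, 155.0, 39.0, 69.0], 0.61)]
pin [([345.0, 187.0, 68.0, 43.0], 0.6), ([281.0, 144.0, 15.0, 27.0], 0.52), ([233.0, 224.0, 34.0, 30.0], 0.24)]
cheese [([346.0, 187.0, 66.0, 40.0], 0.9), ([208.0, 288.0, 74.0, 40.0], 0.85), ([421.0, 314.0, 51.0, 66.0], 0.69), ([480.0, 245.0, 74.0, 51.0], 0.68)]
offcut [([232.0, 225.0, 37.0, 30.0], 0.88)]
knife [([315.0, 238.0, 104.0, 34.0], 0.55)]
latch [([198.0, 129.0, 6.0, 6.0], 0.6)]
side 466.359989298169 [ 328. -896.  813.]
board [([324.0, 188.0, 117.0, 142.0], 0.67)]
stop [([339.0, 128.0, 51.0, 23.0], 0.9)]
pin [([362.0, 168.0, 19.0, 16.0], 0.59)]
cheese [([240.0, 150.0, 33.0, 48.0], 0.95), ([223.0, 286.0, 71.0, 56.0], 0.9), ([336.0, 212.0, 31.0, 56.0], 0.6), ([303.0, 334.0, 47.0, 79.0], 0.58)]
offcut [([290.0, 156.0, 21.0, 26.0], 0.81)]
knife [([285.0, 209.0, 14.0, 61.0], 0.71), ([340.0, 127.0, 45.0, 22.0], 0.68)]
latch []
{'time': 0.8, 'joint_positions': array([-1.43799062e+00,  3.41960337e-01,  1.52409293e+00, -7.21439185e-06,
        1.27537976e+00, -1.45968893e-01]), 'dq': array([-1.22541220e-03,  4.54137338e-05, -4.16517501e-04,  1.55440319e-03,
        4.97053784e-04,  1.29238838e-03]), 'tau': array([ 1.49010320e-03, -4.31080091e+01, -2.44467688e+01,  7.19546434e-02,
        4.82247875e-02,  7.35726019e-06]), 'tool_pos': array([ 144.50705877, -504.7497097 ,  226.76358175]), 'tcp_rot': array([3.14143573e+00, 3.00464056e-05, 2.78776694e-01]), 'contact_force': array([-0.28595296,  1.08212411,  0.09438239]), 'moment': array([0.02463841, 0.04483704, 0.00268458]), 'finger_force': 0.0, 'grip_width': 91.96091716395865}
```

Run:
```python
import cv2
a=cv2.imread("pics/top0.png"); cv2.imwrite("pics/top0c.png",cv2.resize(a[100:290,140:420],(800,543),interpolation=cv2.INTER_CUBIC))
```

```text
(no output)
```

View pics/top0.png

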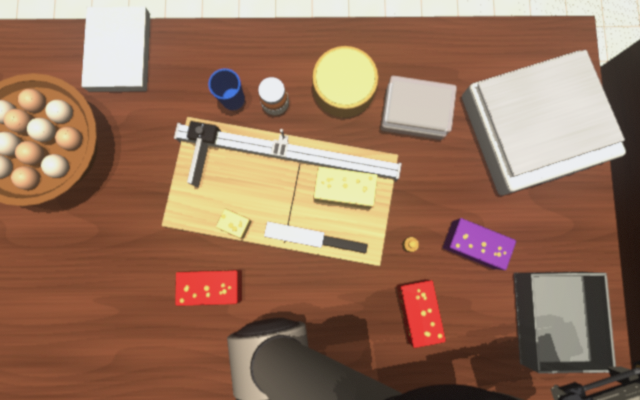

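View pics/top0c.png

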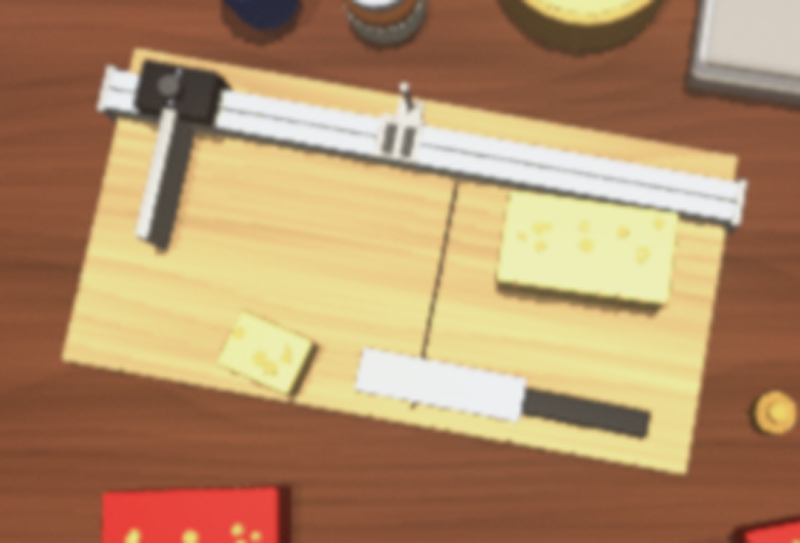

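The top picture shows the board turned about 10°. The stop is parked at top left, plate at (196,160) and carriage at (202,132). The clip and pin are at about (281,148).

Cheese candidates: yellow block (346,187), red (208,288), red (421,314), purple (480,245). Only the yellow one is on the board against the rail, so it's the one meant, and the crop confirms it with its holes. Next I fit the board pose.

```bash
cat >> h.py <<'E'
def b2w(B,X): # B=(x,y,yaw)
    c,s=np.cos(B[2]),np.sin(B[2]); X=np.asarray(X,float); return np.array([B[0]+c*X[0]-s*X[1],B[1]+s*X[0]+c*X[1],X[2]])
def w2b(B,X):
    c,s=np.cos(B[2]),np.sin(B[2]); d=np.asarray(X,float)[:2]-B[:2]; return np.array([c*d[0]+s*d[1],-s*d[0]+c*d[1]])
E
python3 - <<'E'
from h import *
from scipy.optimize import least_squares
p=bot.camera_params("top")
k=280/800
cr=np.array([(135,48),(737,155),(687,473),(62,361)])*k+[140,100]
w=[(110,250,20),(110,-250,20),(-150,-250,20),(-150,250,20)]
f=lambda B:np.ravel([np.array(proj(p,b2w(B,X)))-c for X,c in zip(w,cr)])
r=least_squares(f,[500,50,0]); B=r.x; print(B,np.round(r.fun,1)); np.save("B.npy",B)
q=lambda a,b,z:np.round(w2b(B,at(p,a*k+140,b*k+100,z)),1)
print("slot",q(457,182,20),q(425,355,20))
print("pin top",q(404,87,77),"ridges",q(390,138,53),q(408,142,53))
print("plate top ends",q(172,110,78),q(143,237,78), "cap",q(169,84,92))
for a,b in ((511,192),(677,212),(664,305),(498,285)): print("cheese top",q(a,b,80), np.round(at(p,a*k+140,b*k+100,80)))
for X in [(0,205,50),(0,195,50)]: print(b2w(B,X))
for x in ("offcut","knife","jar","weight","pencup"):
    pass
p=bot.camera_params("wrist"); R=np.array(p["R"]); print(p["fx"], -R.T@np.array(p["t"]).ravel(), R)
E
```

```text
[ 5.34336165e+02  2.20448411e+01 -1.90584403e-01] [-0.7 -0.3  0.9 -0.3  0.4  0.4 -0.6  0.1]
slot [ 46.8 -29.8] [-94.7 -30.6]
pin top [99.8 18. ] ridges [64.7 24.8] [64.  10.4]
plate top ends [ 50.4 187.3] [-49.  187.5] cap [ 66.3 188.8]
cheese top [ 33.3 -76.9] [553. -60.  80.]
cheese top [  40.5 -202.4] [ 536. -184.   80.]
cheese top [ -30.7 -204.2] [ 465. -173.   80.]
cheese top [-37.8 -80. ] [482. -49.  80.]
[573.16987819 223.33304911  50.        ]
[571.2755507  213.51411213  50.        ]
304.56026482976495 [ 212.04872968 -485.82306533  383.48559828] [[ 2.74788208e-01 -9.61504321e-01  9.38482529e-04]
 [-9.27256507e-01 -2.64742091e-01  2.64777255e-01]
 [-2.54336019e-01 -7.36278813e-02 -9.64309144e-01]]
```

>>> jog_arm(dp=[[0,0,0],[0,0,0],[0,0,0],[0,0,0],[0,0,0],[0,0,0]], twist=[-10.5,-10.5,-10.5,-10.5,-10.5,-10.6], jaw=0.03)

```text
time: 1.55
tool_pos: [144.5, -504.7, 226.7]
tcp_rot: [3.142, 0.0, 1.386]
contact_force: [0.2, 0.8, -0.7]
grip_width: 36.7
finger_force: 0.0
```

```bash
cat >> h.py <<'E'
def tool():
    o=bot.get_obs(); B=np.load("B.npy"); print("t",o["time"],"board xy",np.round(w2b(B,o["tool_pos"]),1),"z",round(o["tool_pos"][2],1),"yaw rel board",o["tcp_rot"][2]-np.pi/2-B[2],"F",np.round(o["contact_force"],1)); return o
E
python3 -c "
from h import *
tool()"
```

```text
t 1.55 board xy [-283.  -591.1] z 226.7 yaw rel board 0.006005918465379567 F [ 0.2  0.8 -0.7]
```

>>> jog_arm(dp=[[0.045,0.04,0],[0.045,0.04,0],[0.045,0.04,0],[0.045,0.04,0],[0.045,0.04,0],[0.045,0.04,0],[0.055,0.02,0],[0.055,0.02,0],[0.06,0,0],[0.06,0,0]], twist=[0.3,0,0,0,0,0,0,0,0,0])

```text
time: 2.8
tool_pos: [516.6, -66.7, 226.6]
tcp_rot: [3.141, 0.0, 1.375]
contact_force: [1.1, 0.8, 0.1]
grip_width: 29.7
finger_force: 0.0
```

>>> jog_arm(dp=[[0.06,0,0],[0.06,0,0],[0.05,0,0],[0,0,0],[0,0,0]], twist=[0,0,0,0,0])

```text
time: 3.42
tool_pos: [549.2, 97.8, 226.5]
tcp_rot: [-3.141, 0.001, 1.375]
contact_force: [-0.1, -0.3, 0.2]
grip_width: 29.9
finger_force: 0.0
```

Run:
```python
from h import *
tool()
p=bot.camera_params("wrist"); im=bot.capture("wrist"); cv2.imwrite("pics/w1.png",im)
import json; json.dump({k:np.array(v).tolist() for k,v in p.items()},open("w1.json","w"))
for l in ("stop","pin","cheese","offcut","latch","cheese_front"):
    print(l,[(np.round(d["bbox"]).tolist(),round(d["confidence"],2)) for d in bot.find_in("wrist",l)][:3])
```

```text
t 3.425 board xy [ 0.3 77.2] z 226.5 yaw rel board -0.004828148729388859 F [-0.1 -0.3  0.2]
stop [([333.0, 69.0, 149.0, 72.0], 0.7)]
pin [([378.0, 225.0, 44.0, 24.0], 0.8)]
cheese [([77.0, 147.0, 132.0, 131.0], 0.92), ([315.0, 304.0, 59.0, 33.0], 0.62)]
offcut [([316.0, 304.0, 53.0, 30.0], 0.67), ([210.0, 176.0, 54.0, 61.0], 0.56)]
latch [([386.0, 65.0, 18.0, 20.0], 0.69)]
cheese_front [([80.0, 146.0, 136.0, 135.0], 0.83), ([314.0, 303.0, 65.0, 27.0], 0.63)]
```

View pics/w1.png

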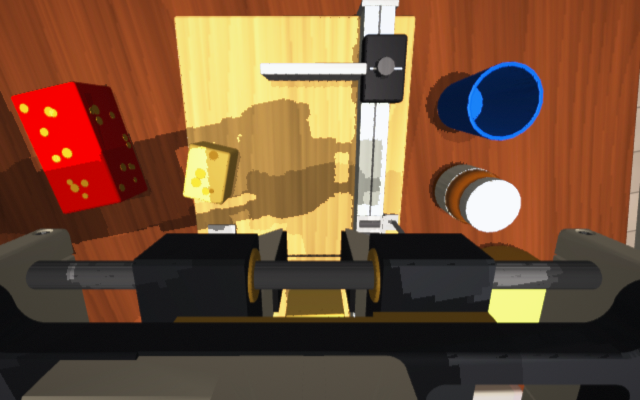

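The wrist view shows the stop plate at row ~70 (columns 262–365), the cap at (386,66) and the clip just above the gripper at (380,223). I'll shift towards −y for a clear view of the clip.

>>> jog_arm(dp=[[-0.06,0,0],[0,0,0],[0,0,0]], twist=[0,0,0])

```text
time: 4.15
tool_pos: [537.9, 39.2, 226.9]
tcp_rot: [3.141, -0.0, 1.374]
contact_force: [0.0, -0.1, 0.3]
grip_width: 30.1
finger_force: 0.0
```

Run:
```python
from h import *
import json
tool(); B=np.load("B.npy")
p1=json.load(open("w1.json"))
print("cap",w2b(B,at(p1,386,66,92)),"plate top row63,70,76:",[np.round(w2b(B,at(p1,310,r,78)),1) for r in (63,70,76)])
p=bot.camera_params("wrist"); im=bot.capture("wrist"); cv2.imwrite("pics/w2.png",im)
json.dump({k:np.array(v).tolist() for k,v in p.items()},open("w2.json","w"))
for l in ("stop","pin","latch"):
    print(l,[(np.round(d["bbox"]).tolist(),round(d["confidence"],2)) for d in bot.find_in("wrist",l)][:3])
a=cv2.imread("pics/w1.png")[20:120,250:430]; b=im[100:235,300:480]
cv2.imwrite("pics/w2c.png",np.vstack([cv2.resize(a,(540,300),interpolation=cv2.INTER_CUBIC),cv2.resize(b,(540,405),interpolation=cv2.INTER_CUBIC)])[:,:][:600+105][0:705:1][:600])
```

```text
t 4.15 board xy [ 0.2 17.5] z 226.9 yaw rel board -0.006711097966089374 F [ 0.  -0.1  0.3]
cap [ 64.32478949 188.75332451] plate top row63,70,76: [array([ -3.1, 193.7]), array([ -3.1, 187.7]), array([ -3.2, 182.5])]
stop [([332.0, 23.0, 149.0, 43.0], 0.78)]
pin [([385.0, 180.0, 51.0, 34.0], 0.94)]
latch []
```

View pics/w2c.png

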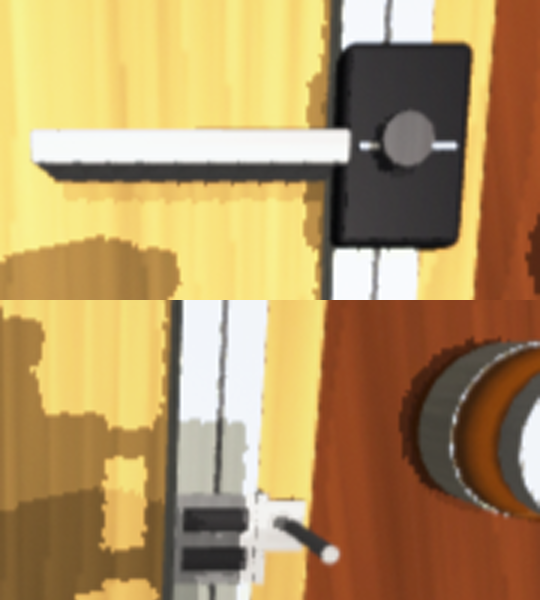

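Run:
```python
from h import *
import json
B=np.load("B.npy"); p=json.load(open("w2.json"))
q=lambda u,v,z:np.round(w2b(B,at(p,u,v,z)),1)
print("pin",q(410.3,185,77),"pin base",q(394,174,47),"ridges",q(371.7,173,52),q(371.7,186,52))
p=bot.camera_params("top")
for l in ("offcut","jar","pencup","weight"):
    im=bot.capture("top") if l=="offcut" else 0
    d=bot.find_in("top",l); print(l, [ (q2:=np.round(w2b(B,at(p,*x["bbox"][:2],40)))).tolist() for x in d[:1]])
```

```text
pin [99.4 17.4] pin base [89.9 23.3] ridges [63.8 25.6] [64.5 10.9]
offcut []
jar []
pencup []
weight [[-92.0, -303.0]]
```

>>> jog_arm(dp=[[0.055,0,0],[0.055,0,0],[0.055,0,0],[0.047,0,0],[0,0,0.06],[0,0,0.06],[0,0,0.04],[0,0,0.02],[0,0,0],[0,0,0]], twist=[-0.4,0,0,0,0,0,0,0,0,0])

```text
time: 5.85
tool_pos: [578.7, 247.8, 47.8]
tcp_rot: [3.14, -0.001, 1.382]
contact_force: [0.5, -0.2, 0.8]
grip_width: 30.0
finger_force: 0.0
```

```bash
python3 -c "
from h import *
tool()"
```

```text
t 5.85 board xy [  0.8 230. ] z 47.8 yaw rel board 0.0017522926585205045 F [ 0.5 -0.2  0.8]
```

>>> jog_arm(dp=[[-0.018,0,0],[-0.018,0,0],[-0.018,0,0],[-0.018,0,0],[-0.018,0,0],[-0.018,0,0],[-0.018,0,0],[-0.012,0,0],[-0.006,0,0],[-0.002,0,0]], twist=[0,0,0,0,0,0,0,0,0,0])

```text
time: 7.1
tool_pos: [550.4, 103.8, 46.6]
tcp_rot: [-3.141, 0.0, 1.382]
contact_force: [-1.1, 0.8, 0.5]
grip_width: 30.0
finger_force: 0.6
```

Run:
```python
from h import *
tool(); im=bot.capture("top"); s=bot.find_in("top","stop")
print(s); 
w=bot.capture("wrist"); tool()
a=cv2.resize(im[115:215,180:310],(780,600),interpolation=cv2.INTER_CUBIC)
cv2.imwrite("pics/t3.png",a); cv2.imwrite("pics/w3.png",w)
```

```text
t 7.1 board xy [ 0.3 83.3] z 46.6 yaw rel board 0.0013712135962491434 F [-1.1  0.8  0.5]
[{'bbox': [261.4, 164.5, 25.4, 61.6], 'confidence': 0.61}, {'bbox': [279.0, 147.9, 19.4, 26.0], 'confidence': 0.23}]
t 7.25 board xy [ 0.2 83.7] z 46.6 yaw rel board 0.00211142439967138 F [ 0.2 -1.  -0.6]
```

View pics/t3.png

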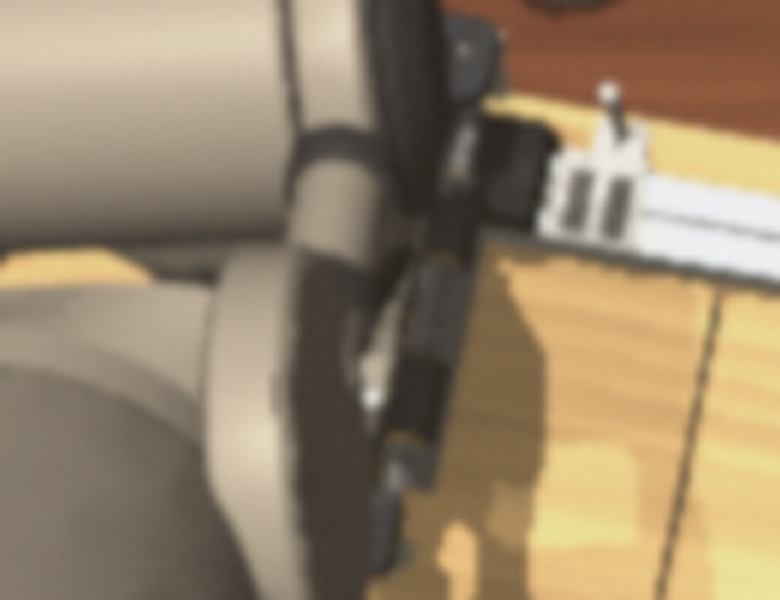

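Run:
```python
from h import *
B=np.load("B.npy"); p=bot.camera_params("top")
q=lambda a,b,z:np.round(w2b(B,at(p,180+a/6,115+b/6,z)),1)
print("front edge",q(556,145,77),q(540,225,77),"pin",q(608,92,77),"ridges",q(578,203,52),q(617,208,52))
w=cv2.imread("pics/w3.png"); cv2.imwrite("pics/w3c.png",cv2.resize(w[80:300,200:480],(764,600),interpolation=cv2.INTER_CUBIC))
```

```text
front edge [77.3 33. ] [47.1 32.9] pin [100.1  18.2] ridges [63.6 25.1] [64.4 10.5]
```

View pics/w3c.png

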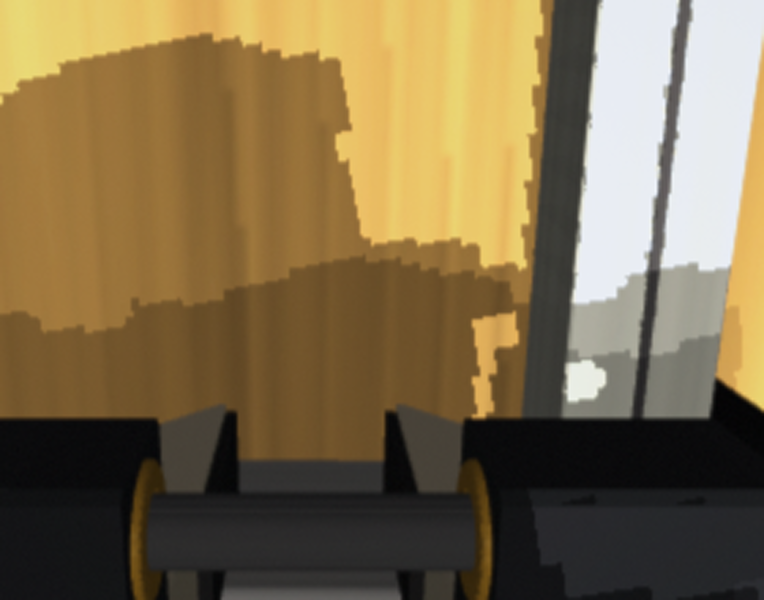

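Carriage front edge is at board y ≈33, so the plate middle is ≈63 and the notch ≈18. I'll keep going, slower near the ridge.

>>> jog_arm(dp=[[-0.006,0,0],[-0.006,0,0],[-0.006,0,0],[-0.004,0,0],[-0.002,0,0],[-0.001,0,0],[0,0,0]], twist=[0,0,0,0,0,0,0])

```text
time: 8.12
tool_pos: [545.9, 79.3, 46.8]
tcp_rot: [3.141, 0.0, 1.382]
contact_force: [-0.7, -0.7, 0.4]
grip_width: 30.1
finger_force: 0.0
```

>>> jog_arm(dp=[[-0.001,0,0],[-0.001,0,0],[-0.001,0,0]], twist=[0,0,0])

```text
time: 8.5
tool_pos: [545.4, 76.6, 46.8]
tcp_rot: [3.141, -0.0, 1.382]
contact_force: [-0.1, 0.5, 0.5]
grip_width: 30.0
finger_force: 0.6
```

>>> jog_arm(dp=[[-0.001,0,0],[-0.001,0,0]], twist=[0,0])

```text
time: 8.75
tool_pos: [545.0, 74.5, 46.8]
tcp_rot: [3.141, 0.0, 1.382]
contact_force: [0.4, 1.2, -1.0]
grip_width: 29.9
finger_force: 0.6
```

>>> jog_arm(dp=[[-0.001,0,0],[-0.001,0,0],[-0.001,0,0]], twist=[0,0,0])

```text
time: 9.12
tool_pos: [544.3, 71.6, 46.7]
tcp_rot: [3.141, 0.0, 1.382]
contact_force: [1.2, 1.1, 1.4]
grip_width: 30.0
finger_force: 0.6
```

>>> jog_arm(dp=[[-0.001,0,0],[-0.001,0,0]], twist=[0,0])

```text
time: 9.38
tool_pos: [544.0, 69.9, 46.7]
tcp_rot: [3.141, -0.001, 1.381]
contact_force: [1.9, 4.5, -0.0]
grip_width: 30.0
finger_force: 2.3
```

```bash
cat > look.py <<'E'
from h import *
import sys
B=np.load("B.npy"); p=bot.camera_params("top"); tool(); im=bot.capture("top")
# profile along rail at carriage top height: find dark->light edge (carriage front), average over lines
g=cv2.cvtColor(im,cv2.COLOR_BGR2GRAY).astype(float)
ys=np.arange(80,-60,-0.5); out=[]
for bx in (54,58,72,76):
    pr=[proj(p,b2w(B,(bx,y,77))) for y in ys]; m=np.float32(pr)
    v=cv2.remap(g.astype(np.float32),m[:,:1].copy(),m[:,1:].copy(),cv2.INTER_LINEAR).ravel()
    d=np.nonzero(v<55)[0]; i=d[-1]; out.append((bx,float(ys[i]),[int(x) for x in v[max(0,i-2):i+8]]))
for o in out: print(o)
cv2.imwrite(sys.argv[1],cv2.resize(im[115:215,180:310],(780,600),interpolation=cv2.INTER_CUBIC))
E
python3 look.py pics/t4.png
```

```text
t 9.375 board xy [ 0.4 48.8] z 46.7 yaw rel board 0.001285023055155099 F [ 1.9  4.5 -0. ]
(54, 18.5, [51, 53, 54, 55, 57, 58, 59, 59, 59, 60])
(58, 18.0, [51, 53, 54, 56, 57, 58, 58, 59, 60, 60])
(72, 14.5, [50, 52, 53, 55, 57, 57, 58, 58, 59, 59])
(76, 3.0, [51, 50, 52, 55, 59, 64, 70, 81, 92, 106])
```

The force is rising, so this is the first ridge. I'll continue in 1 mm steps.

>>> jog_arm(dp=[[-0.001,0,0],[-0.001,0,0]], twist=[0,0])

```text
time: 9.68
tool_pos: [543.8, 68.8, 46.8]
tcp_rot: [3.141, -0.002, 1.381]
contact_force: [1.2, 7.1, 0.1]
grip_width: 30.0
finger_force: 3.8
```

>>> jog_arm(dp=[[-0.001,0,0]], twist=[0])

```text
time: 9.8
tool_pos: [543.5, 67.7, 46.7]
tcp_rot: [3.141, -0.001, 1.382]
contact_force: [0.8, 5.2, 0.3]
grip_width: 29.9
finger_force: 3.1
```

>>> jog_arm(dp=[[-0.001,0,0]], twist=[0])

```text
time: 9.93
tool_pos: [543.3, 66.4, 46.7]
tcp_rot: [3.141, -0.001, 1.382]
contact_force: [1.7, 3.5, 0.5]
grip_width: 29.9
finger_force: 2.4
```

>>> jog_arm(dp=[[-0.001,0,0]], twist=[0])

```text
time: 10.05
tool_pos: [543.0, 65.1, 46.7]
tcp_rot: [3.141, -0.0, 1.382]
contact_force: [1.5, 3.3, 0.9]
grip_width: 30.2
finger_force: 1.8
```

>>> jog_arm(dp=[[-0.001,0,0]], twist=[0])

```text
time: 10.18
tool_pos: [542.7, 63.7, 46.7]
tcp_rot: [-3.142, 0.0, 1.382]
contact_force: [-0.0, 2.5, 1.1]
grip_width: 30.2
finger_force: 1.1
```

>>> jog_arm(dp=[[-0.001,0,0]], twist=[0])

```text
time: 10.3
tool_pos: [542.5, 62.4, 46.7]
tcp_rot: [-3.141, 0.001, 1.382]
contact_force: [-0.1, -0.2, 0.4]
grip_width: 30.2
finger_force: 0.4
```

```bash
python3 look.py pics/t5.png
```

```text
t 10.3 board xy [ 0.3 41.2] z 46.7 yaw rel board 0.001763937455458331 F [-0.1 -0.2  0.4]
(54, 10.5, [50, 52, 54, 55, 56, 57, 58, 59, 59, 60])
(58, 11.0, [50, 52, 54, 55, 56, 57, 58, 59, 59, 60])
(72, 6.5, [50, 52, 53, 55, 57, 58, 59, 60, 61, 62])
(76, -5.5, [52, 53, 54, 60, 69, 76, 84, 93, 107, 120])
```

View pics/t5.png

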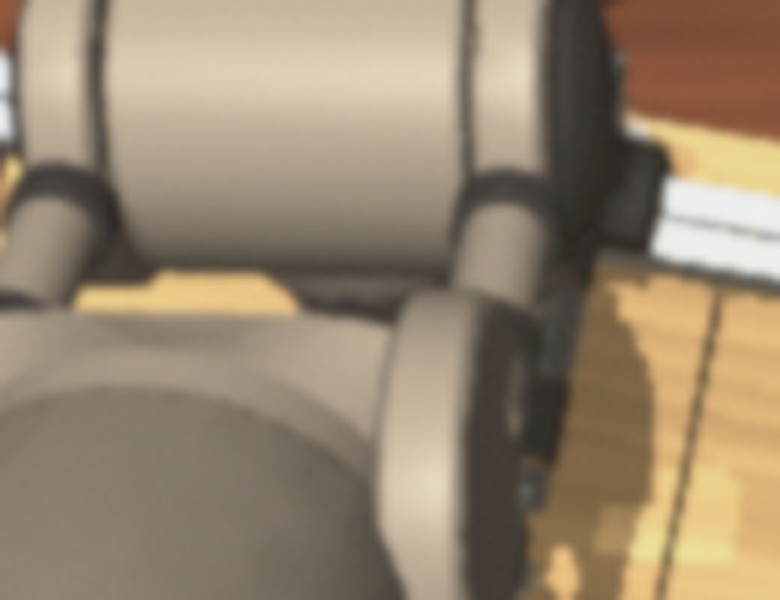

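Run:
```python
from h import *
B=np.load("B.npy"); p=bot.camera_params("top"); tool()
q=lambda a,b,z:np.round(w2b(B,at(p,180+a/6,115+b/6,z)),1)
print(q(668,170,77),q(652,248,77))
```

```text
t 10.35 board xy [ 0.2 41. ] z 46.6 yaw rel board 0.0018005147936708266 F [-0.4  0.1 -0.3]
[75.4 -8.6] [46.  -8.4]
```

>>> jog_arm(dp=[[-0.001,0,0]], twist=[0])

```text
time: 10.48
tool_pos: [542.0, 61.4, 46.5]
tcp_rot: [-3.141, 0.001, 1.382]
contact_force: [-0.1, -0.8, 0.2]
grip_width: 29.7
finger_force: 0.0
```

>>> jog_arm(dp=[[-0.001,0,0]], twist=[0])

```text
time: 10.6
tool_pos: [541.9, 60.5, 46.5]
tcp_rot: [-3.141, 0.0, 1.382]
contact_force: [-0.3, 0.3, -0.4]
grip_width: 30.1
finger_force: 0.0
```

>>> jog_arm(dp=[[-0.001,0,0]], twist=[0])

```text
time: 10.72
tool_pos: [541.9, 59.7, 46.6]
tcp_rot: [-3.141, 0.0, 1.382]
contact_force: [-0.2, 0.5, 0.9]
grip_width: 30.0
finger_force: 0.0
```

>>> jog_arm(dp=[[-0.001,0,0]], twist=[0])

```text
time: 10.85
tool_pos: [541.8, 58.8, 46.7]
tcp_rot: [-3.142, 0.0, 1.382]
contact_force: [-1.0, -0.7, -0.3]
grip_width: 30.2
finger_force: 0.0
```

```bash
python3 look.py pics/t6.png
```

```text
t 10.85 board xy [ 0.4 37.5] z 46.7 yaw rel board 0.0016737844906307142 F [-1.  -0.7 -0.3]
(54, 7.0, [50, 51, 53, 55, 56, 57, 58, 58, 59, 59])
(58, 7.0, [50, 52, 54, 56, 57, 58, 59, 60, 61, 62])
(72, 3.5, [48, 50, 53, 55, 57, 58, 59, 60, 61, 62])
(76, -12.0, [54, 53, 53, 60, 69, 78, 87, 99, 112, 125])
```

View pics/t6.png

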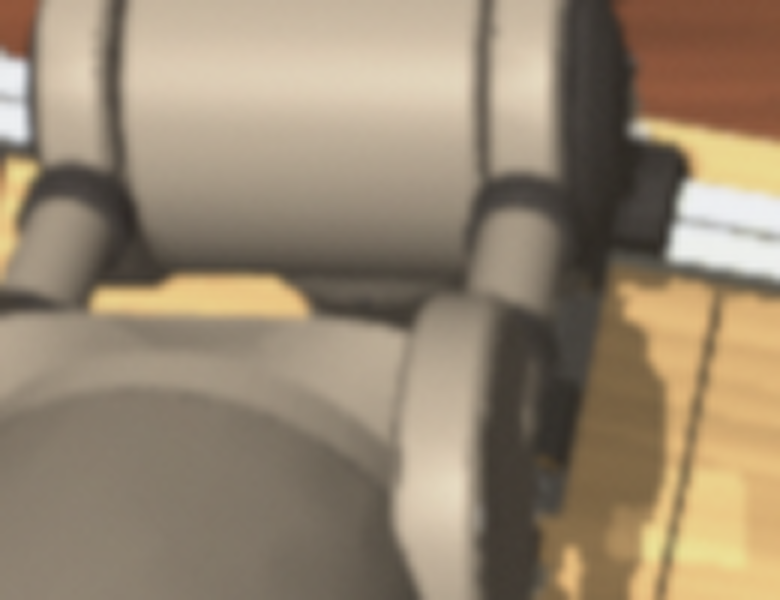

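The force is zero and the edge jumped about 6.5 mm, so the ball dropped in. I'll back off, lift and check from above.

>>> jog_arm(dp=[[0.01,0,0],[0.02,0,0],[0,0,-0.06],[0,0,-0.06],[-0.04,0,-0.06],[-0.06,0,0],[-0.03,0,0],[0,0,0],[0,0,0]], twist=[0,0,0,0,0,0,0,0,0])

```text
time: 12.02
tool_pos: [524.4, -32.7, 218.7]
tcp_rot: [3.142, -0.001, 1.383]
contact_force: [0.5, -0.5, -0.1]
grip_width: 30.0
finger_force: 0.0
```

Run:
```python
from h import *
import json
tool(); p=bot.camera_params("wrist"); im=bot.capture("wrist"); cv2.imwrite("pics/w7.png",im)
json.dump({k:np.array(v).tolist() for k,v in p.items()},open("w7.json","w"))
B=np.load("B.npy")
for l in ("stop","pin","latch"):
    print(l,[(np.round(d["bbox"],1).tolist(),round(d["confidence"],2)) for d in bot.find_in("wrist",l)][:3])
u,v=map(int,proj(p,b2w(B,(60,18,77)))); print(u,v)
u0,v0=max(0,u-130),max(0,v-75); print(u0,v0)
cv2.imwrite("pics/w7c.png",cv2.resize(im[v0:v0+150,u0:u0+200],(800,600),interpolation=cv2.INTER_CUBIC))
```

```text
t 12.025 board xy [  0.6 -55.7] z 218.7 yaw rel board 0.0023578740986567315 F [ 0.5 -0.5 -0.1]
stop [([333.1, 111.3, 147.9, 66.1], 0.82)]
pin [([410.9, 111.8, 13.5, 22.3], 0.66), ([212.2, 173.2, 36.0, 119.9], 0.4), ([313.5, 253.1, 73.2, 125.8], 0.22)]
latch [([385.5, 110.1, 15.8, 17.7], 0.52)]
377 111
247 36
```

View pics/w7c.png

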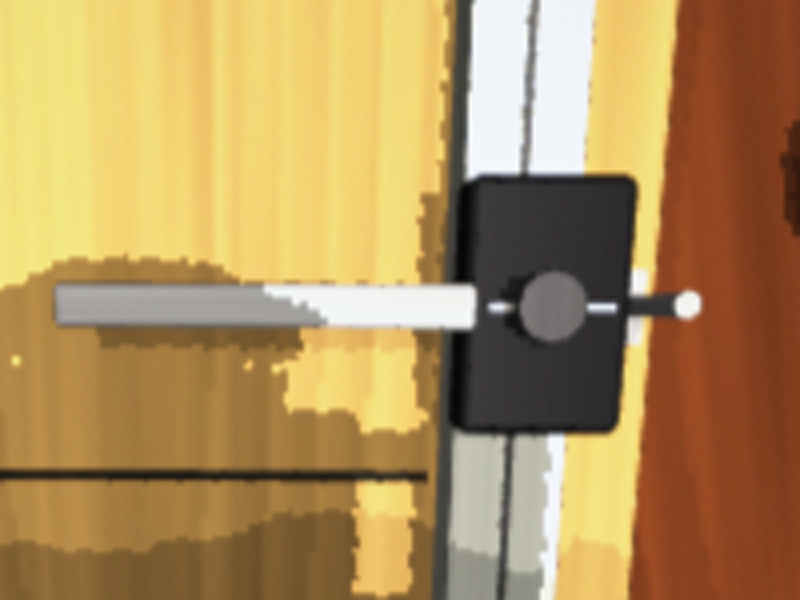

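Plate, index mark and pin line up within about 1 mm (rows 306, 308 and 304 at 4× zoom), so the stop is in the notch. Next I go behind the cheese.

>>> jog_arm(dp=[[-0.05,0.002,0],[-0.05,0.002,0],[-0.05,0,0],[-0.04,0,0],[0,0,0.06],[0,0,0.05],[0,0,0.04],[0,0,0.022],[0,0,0],[0,0,0]], twist=[0,0,0,0,0,0,0,0,0,0])

```text
time: 13.48
tool_pos: [493.1, -221.5, 47.6]
tcp_rot: [3.14, 0.001, 1.382]
contact_force: [0.2, -0.6, 0.7]
grip_width: 30.0
finger_force: 0.0
```

```bash
cat > ch.py <<'E'
from h import *
import sys
B=np.load("B.npy"); tool()
im=bot.capture("top"); p=bot.camera_params("top"); cv2.imwrite(sys.argv[1],im)
hsv=cv2.cvtColor(im,cv2.COLOR_BGR2HSV)
for m in bot.masks_of("top","cheese"):
    if m["confidence"]<.5: continue
    k=m["pixels"]; H=np.median(hsv[k],axis=0)
    if not 15<H[0]<40: continue
    c=np.vstack([w2b(B,at(p,u,v,80)) for v,u in zip(*np.nonzero(k))]).astype(np.float32)
    r=cv2.minAreaRect(c); print(m["confidence"],H,"board box",np.round(r,2) if 0 else r, "y pct",np.percentile(c[:,1],[1,99]),"x pct",np.percentile(c[:,0],[1,99]))
E
python3 ch.py pics/t8.png
```

```text
t 13.475 board xy [   5.7 -246.9] z 47.6 yaw rel board 0.0022590670803046553 F [ 0.2 -0.6  0.7]
0.77 [ 31.  66. 238.] board box ((0.05776214599609375, -128.65841674804688), (76.62432098388672, 108.833740234375), 2.005920886993408) y pct [-178.83197021  -75.59050293] x pct [-37.73226364  37.57055923]
```

>>> jog_arm(dp=[[0.01,0,0],[0.01,0,0],[0.005,0,0],[0.006,0,0],[0.008,0,0],[0.008,0,0],[0.008,0,0],[0.008,0,0],[0.008,0,0],[0.004,0,0]], twist=[0,0,0,0,0,0,0,0,0,0])

```text
time: 14.82
tool_pos: [506.6, -147.3, 46.8]
tcp_rot: [3.141, 0.0, 1.382]
contact_force: [-0.5, -5.7, 2.3]
grip_width: 30.1
finger_force: 2.5
```

```bash
python3 ch.py pics/t9.png
```

```text
t 14.825 board xy [   4.9 -171.6] z 46.8 yaw rel board 0.002168542351388192 F [-0.5 -5.7  2.3]
0.8 [ 30.  70. 236.] board box ((1.5466880798339844, -81.35829162597656), (105.26950073242188, 77.45393371582031), 87.47799682617188) y pct [-132.2658139   -30.32469025] x pct [-33.92546547  40.65375313]
0.57 [18. 37. 95.] board box ((17.830963134765625, 17.92001724243164), (63.305625915527344, 137.18148803710938), 89.21704864501953) y pct [-12.41514559  47.1253653 ] x pct [-46.62247231  85.70422623]
```

>>> jog_arm(dp=[[0.007,0,0],[0.007,0,0],[0.007,0,0],[0.007,0,0],[0.005,0,0],[0.002,0,0],[0,0,0]], twist=[0,0,0,0,0,0,0])

```text
time: 15.8
tool_pos: [513.0, -113.1, 46.7]
tcp_rot: [-3.142, -0.0, 1.382]
contact_force: [1.1, -2.4, -0.6]
grip_width: 30.0
finger_force: 0.9
```

```bash
python3 ch.py pics/t10.png
python3 - <<'E'
from h import *
im=bot.capture("side"); cv2.imwrite("pics/s10.png",im)
a=cv2.imread("pics/t10.png"); B=np.load("B.npy")
o=[]
for c,i in (("top",a),("side",im)):
    p=bot.camera_params(c); u,v=map(int,proj(p,b2w(B,(0,10,70)))); print(c,u,v)
    o.append(cv2.resize(i[v-37:v+38,u-50:u+50],(400,300),interpolation=cv2.INTER_CUBIC))
cv2.imwrite("pics/c10.png",cv2.resize(np.hstack(o),(800,300)))
E
```

```text
t 15.8 board xy [   4.6 -136.8] z 46.7 yaw rel board 0.0016105770605154834 F [ 1.1 -2.4 -0.6]
0.8 [ 30.   74.5 232. ] board box ((21.46732521057129, -33.11012268066406), (59.09955978393555, 108.02310943603516), 27.113828659057617) y pct [-91.84056015   3.91757422] x pct [-26.33913092  40.01513206]
top 276 176
side 332 162
```

View pics/c10.png

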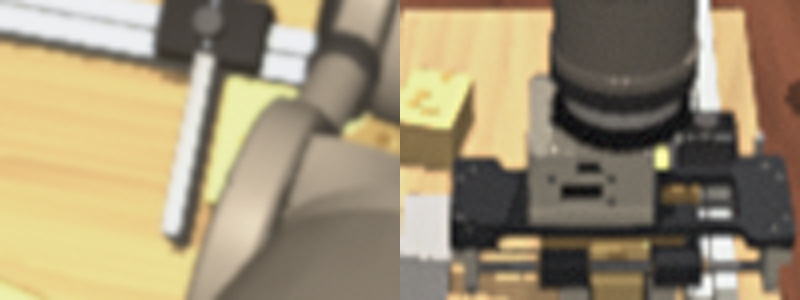

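Run:
```python
from h import *
B=np.load("B.npy"); p=bot.camera_params("top")
q=lambda a,b,z:np.round(w2b(B,at(p,226+a/4,139+b/4,z)),1)
print("cheese front",q(222,85,80),q(209,195,80),"plate inner",q(214,60,78),q(184,242,78),"outer",q(193,60,78),q(164,235,78))
# gray profile across the gap
im=cv2.imread("pics/t10.png")
ys=np.arange(26,-10,-2.)
for bx in (30,15,0):
    m=np.float32([proj(p,b2w(B,(bx,y,79))) for y in ys]); v=cv2.remap(im,m[:,:1].copy(),m[:,1:].copy(),cv2.INTER_LINEAR)[:,0]
    print(bx,[(int(y),*map(int,c)) for y,c in zip(ys,v)])
```

```text
cheese front [34.   4.8] [-26.1   0.2] plate inner [47.3 11.9] [-53.    8.7] outer [45.2 23.1] [-51.2  19.9]
30 [(26, 131, 187, 218), (24, 154, 196, 220), (22, 189, 212, 224), (20, 215, 225, 230), (18, 224, 231, 233), (16, 218, 224, 225), (14, 172, 179, 180), (12, 108, 114, 117), (10, 76, 83, 87), (8, 70, 84, 93), (6, 87, 123, 135), (4, 123, 186, 193), (2, 154, 225, 227), (0, 169, 236, 235), (-2, 173, 238, 237), (-4, 173, 238, 236), (-6, 174, 238, 237), (-8, 173, 238, 237)]
15 [(26, 137, 199, 231), (24, 155, 198, 224), (22, 197, 218, 228), (20, 220, 229, 233), (18, 227, 234, 235), (16, 222, 229, 228), (14, 179, 185, 185), (12, 119, 125, 127), (10, 79, 87, 91), (8, 71, 87, 96), (6, 88, 124, 141), (4, 121, 182, 198), (2, 155, 225, 228), (0, 172, 237, 235), (-2, 173, 238, 236), (-4, 174, 239, 237), (-6, 175, 238, 237), (-8, 174, 238, 236)]
0 [(26, 143, 205, 233), (24, 166, 209, 229), (22, 200, 221, 230), (20, 222, 231, 234), (18, 229, 235, 235), (16, 221, 226, 225), (14, 183, 190, 190), (12, 124, 130, 133), (10, 79, 88, 93), (8, 74, 92, 103), (6, 96, 138, 158), (4, 128, 193, 209), (2, 159, 226, 230), (0, 172, 236, 235), (-2, 175, 238, 236), (-4, 175, 238, 236), (-6, 169, 232, 230), (-8, 152, 210, 210)]
```

The front edge is parallel to the plate with a gap of about 8 mm. I'll close it slowly.

>>> jog_arm(dp=[[0.002,0,0],[0.002,0,0],[0.001,0,0],[0.001,0,0],[0,0,0]], twist=[0,0,0,0,0])

```text
time: 16.58
tool_pos: [514.0, -107.3, 46.6]
tcp_rot: [-3.141, -0.0, 1.382]
contact_force: [-0.2, -2.2, -0.5]
grip_width: 29.9
finger_force: 1.2
```

```bash
cat > gap.py <<'E'
from h import *
B=np.load("B.npy"); p=bot.camera_params("top"); tool(); im=bot.capture("top")
ys=np.arange(28,-4,-1.)
for bx in (25,5):
    m=np.float32([proj(p,b2w(B,(bx,y,79))) for y in ys]); v=cv2.remap(im,m[:,:1].copy(),m[:,1:].copy(),cv2.INTER_LINEAR)[:,0]
    print(bx,[(int(y),int(c[1])) for y,c in zip(ys,v)])
E
python3 gap.py
```

```text
t 16.575 board xy [   4.5 -130.8] z 46.6 yaw rel board 0.0016199643310967904 F [-0.2 -2.2 -0.5]
25 [(28, 213), (27, 212), (26, 211), (25, 209), (24, 206), (23, 211), (22, 218), (21, 223), (20, 227), (19, 230), (18, 232), (17, 232), (16, 227), (15, 220), (14, 192), (13, 165), (12, 156), (11, 147), (10, 171), (9, 201), (8, 220), (7, 230), (6, 236), (5, 237), (4, 238), (3, 238), (2, 239), (1, 239), (0, 239), (-1, 239), (-2, 238), (-3, 238)]
5 [(28, 205), (27, 203), (26, 202), (25, 201), (24, 204), (23, 214), (22, 223), (21, 227), (20, 232), (19, 234), (18, 236), (17, 233), (16, 230), (15, 213), (14, 186), (13, 164), (12, 149), (11, 146), (10, 176), (9, 203), (8, 217), (7, 231), (6, 234), (5, 237), (4, 238), (3, 237), (2, 234), (1, 227), (0, 216), (-1, 197), (-2, 179), (-3, 169)]
```

Gap is now about 2 mm. I'll finish in half-millimetre steps.

>>> jog_arm(dp=[[0.0005,0,0],[0.0005,0,0]], twist=[0,0])

```text
time: 16.88
tool_pos: [514.1, -106.5, 46.6]
tcp_rot: [-3.141, 0.0, 1.382]
contact_force: [-0.4, -3.0, -1.5]
grip_width: 30.0
finger_force: 1.4
```

>>> jog_arm(dp=[[0.0005,0,0]], twist=[0])

```text
time: 17.0
tool_pos: [514.3, -106.0, 46.6]
tcp_rot: [-3.141, 0.0, 1.382]
contact_force: [-0.4, -3.1, -1.7]
grip_width: 29.9
finger_force: 1.3
```

>>> jog_arm(dp=[[0.0005,0,0]], twist=[0])

```text
time: 17.12
tool_pos: [514.4, -105.5, 46.6]
tcp_rot: [-3.141, 0.0, 1.382]
contact_force: [0.0, -2.9, -2.2]
grip_width: 30.0
finger_force: 1.3
```

```bash
python3 gap.py
```

```text
t 17.125 board xy [   4.6 -129. ] z 46.6 yaw rel board 0.0016315234703241366 F [ 0.  -2.9 -2.2]
25 [(28, 214), (27, 212), (26, 211), (25, 209), (24, 207), (23, 212), (22, 218), (21, 223), (20, 227), (19, 230), (18, 232), (17, 232), (16, 228), (15, 222), (14, 206), (13, 191), (12, 202), (11, 214), (10, 224), (9, 232), (8, 236), (7, 237), (6, 238), (5, 238), (4, 238), (3, 238), (2, 238), (1, 238), (0, 238), (-1, 236), (-2, 234), (-3, 227)]
5 [(28, 204), (27, 203), (26, 202), (25, 201), (24, 204), (23, 213), (22, 222), (21, 227), (20, 232), (19, 234), (18, 236), (17, 233), (16, 230), (15, 218), (14, 201), (13, 195), (12, 203), (11, 212), (10, 224), (9, 233), (8, 236), (7, 238), (6, 237), (5, 235), (4, 227), (3, 217), (2, 201), (1, 181), (0, 169), (-1, 165), (-2, 164), (-3, 167)]
```

>>> jog_arm(dp=[[0.0005,0,0]], twist=[0])

```text
time: 17.3
tool_pos: [514.5, -105.1, 46.7]
tcp_rot: [-3.142, 0.0, 1.382]
contact_force: [-1.0, -1.7, -3.1]
grip_width: 29.8
finger_force: 1.3
```

>>> jog_arm(dp=[[0.0005,0,0]], twist=[0])

```text
time: 17.42
tool_pos: [514.6, -104.6, 46.7]
tcp_rot: [-3.142, 0.0, 1.382]
contact_force: [-0.4, -2.4, -1.7]
grip_width: 30.0
finger_force: 1.3
```

```bash
python3 gap.py
```

```text
t 17.425 board xy [   4.6 -128. ] z 46.7 yaw rel board 0.0015588000905648602 F [-0.4 -2.4 -1.7]
25 [(28, 214), (27, 212), (26, 211), (25, 209), (24, 206), (23, 211), (22, 217), (21, 223), (20, 227), (19, 230), (18, 232), (17, 232), (16, 229), (15, 226), (14, 216), (13, 208), (12, 215), (11, 223), (10, 229), (9, 234), (8, 237), (7, 238), (6, 238), (5, 238), (4, 238), (3, 238), (2, 238), (1, 237), (0, 235), (-1, 230), (-2, 224), (-3, 211)]
5 [(28, 204), (27, 203), (26, 202), (25, 201), (24, 204), (23, 213), (22, 222), (21, 227), (20, 232), (19, 234), (18, 236), (17, 234), (16, 231), (15, 223), (14, 210), (13, 208), (12, 216), (11, 224), (10, 230), (9, 235), (8, 235), (7, 235), (6, 228), (5, 218), (4, 200), (3, 181), (2, 167), (1, 161), (0, 159), (-1, 163), (-2, 167), (-3, 169)]
```

>>> jog_arm(dp=[[0.0005,0,0]], twist=[0])

```text
time: 17.6
tool_pos: [514.8, -104.2, 46.7]
tcp_rot: [3.142, 0.0, 1.382]
contact_force: [-0.6, -3.5, -1.1]
grip_width: 29.9
finger_force: 1.9
```

>>> jog_arm(dp=[[0.0005,0,0]], twist=[0])

```text
time: 17.73
tool_pos: [514.8, -103.8, 46.8]
tcp_rot: [3.142, 0.0, 1.382]
contact_force: [-0.8, -4.1, -2.4]
grip_width: 29.9
finger_force: 2.1
```

```bash
python3 gap.py
```

```text
t 17.725 board xy [   4.7 -127.2] z 46.8 yaw rel board 0.001721216555195193 F [-0.8 -4.1 -2.4]
25 [(28, 213), (27, 212), (26, 211), (25, 209), (24, 208), (23, 214), (22, 220), (21, 224), (20, 228), (19, 230), (18, 232), (17, 231), (16, 228), (15, 224), (14, 224), (13, 224), (12, 228), (11, 233), (10, 235), (9, 237), (8, 238), (7, 239), (6, 239), (5, 239), (4, 238), (3, 238), (2, 237), (1, 235), (0, 233), (-1, 225), (-2, 216), (-3, 200)]
5 [(28, 204), (27, 203), (26, 201), (25, 200), (24, 203), (23, 213), (22, 222), (21, 227), (20, 232), (19, 234), (18, 236), (17, 234), (16, 231), (15, 228), (14, 224), (13, 224), (12, 228), (11, 232), (10, 235), (9, 237), (8, 234), (7, 230), (6, 217), (5, 201), (4, 185), (3, 171), (2, 164), (1, 164), (0, 166), (-1, 168), (-2, 170), (-3, 170)]
```

The force has risen, the gap has closed and the stop hasn't moved. I'll back off and check.

>>> jog_arm(dp=[[-0.002,0,0],[-0.01,0,0],[-0.03,0,0],[-0.04,0,0],[0,0,-0.06],[0,0,-0.06],[0,0,-0.06],[-0.05,0,0],[-0.05,0,0],[-0.05,0,0]], twist=[0,0,0,0,0,0,0,0,0,0])

```text
time: 19.02
tool_pos: [470.8, -333.1, 227.2]
tcp_rot: [3.141, 0.0, 1.382]
contact_force: [1.1, 0.0, 0.0]
grip_width: 30.1
finger_force: 0.0
```

>>> jog_arm(dp=[[-0.05,0,0],[0,0,0],[0,0,0]], twist=[0,0,0])

```text
time: 19.4
tool_pos: [461.6, -380.3, 226.5]
tcp_rot: [-3.141, -0.001, 1.381]
contact_force: [0.3, -0.0, 0.5]
grip_width: 30.0
finger_force: 0.0
```

```bash
python3 ch.py pics/t11.png; python3 gap.py; python3 -c "
import cv2
a=cv2.imread('pics/t11.png'); cv2.imwrite('pics/t11c.png',cv2.resize(a[100:280,160:400],(800,600),interpolation=cv2.INTER_CUBIC))"
```

```text
t 19.4 board xy [   4.8 -408.9] z 226.5 yaw rel board 0.0009975420678125513 F [ 0.3 -0.   0.5]
0.74 [ 31.  67. 239.] board box ((3.4502830505371094, -50.21160888671875), (81.03749084472656, 130.94200134277344), 0.6934630870819092) y pct [-114.16317787   13.56264777] x pct [-35.30985699  41.57652359]
t 19.5 board xy [   5.2 -408. ] z 226.9 yaw rel board 0.0026931531736857917 F [0.2 0.3 0.5]
25 [(28, 215), (27, 214), (26, 212), (25, 211), (24, 211), (23, 216), (22, 222), (21, 226), (20, 229), (19, 231), (18, 233), (17, 232), (16, 228), (15, 224), (14, 224), (13, 224), (12, 228), (11, 233), (10, 235), (9, 237), (8, 238), (7, 239), (6, 239), (5, 239), (4, 239), (3, 239), (2, 239), (1, 239), (0, 239), (-1, 239), (-2, 239), (-3, 239)]
5 [(28, 205), (27, 204), (26, 204), (25, 203), (24, 206), (23, 215), (22, 224), (21, 228), (20, 233), (19, 235), (18, 236), (17, 235), (16, 232), (15, 228), (14, 224), (13, 224), (12, 229), (11, 233), (10, 236), (9, 238), (8, 239), (7, 239), (6, 239), (5, 239), (4, 238), (3, 237), (2, 234), (1, 230), (0, 227), (-1, 225), (-2, 224), (-3, 226)]
```

View pics/t11c.png

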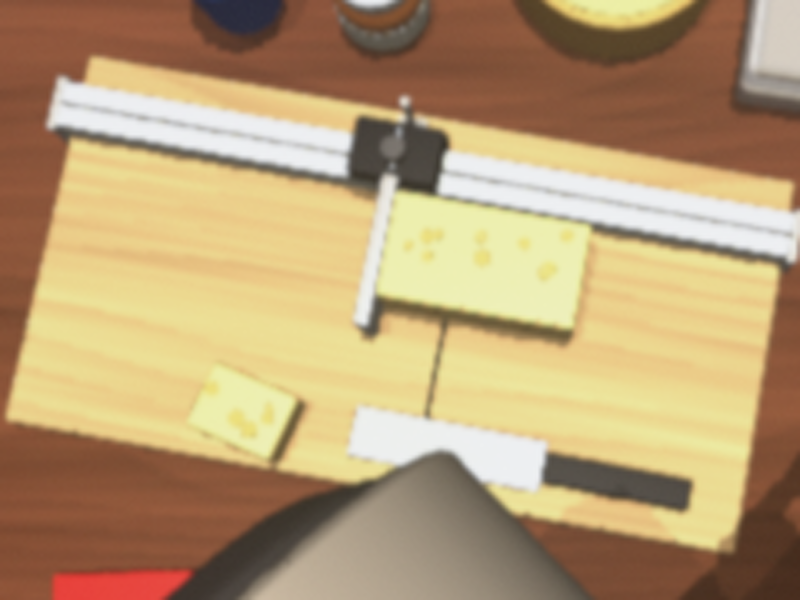

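The picture shows the cheese flush against the plate (edge at about x 385), parallel to the rail, with the stop level with the pin and the bystanders where they were.

```bash
python3 -c "
from plant import bot
print(bot.close_job())"
```

```text
the job is handed in; nothing more can be done
None
```

The job is handed in; no verdict came back. In the last picture the stop sits in the clip's notch, the cheese end is flat against it, and the offcut, knife, jar and cup look unmoved (the brass weight was out of that picture).

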